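Seat the lid in the jar's recessed ledge, edge first

TASK

Pick up by its knob the one lid that fits the recessed ledge inside the mouth of the brown clay jar on the banding wheel. Tip it about 20 degrees, set its low edge down into the recess first, then lower the rest without letting go until the lid lies flat on the ledge all round, and release it there. Leave the other two lids where they are.

Things in the scene. Friction and masses are not known exactly. Their poses are not given: they have to be found in the camera images.
- lid: The lid that fits (the middle one of three lids in size): brown unglazed clay disc, 92 mm across and 8 mm thick, about 0.16 kg. An upright round knob, 26 mm across and 32 mm tall, stands at the centre of its flat top (knob top 40 mm above the underside). Starts lying flat on the table, knob up. Origin: centre of the underside; z up through the knob.
- lid_small: A lid of the same clay and shape, too small for the jar: disc 64 mm across, 8 mm thick. An upright round knob, 26 mm across and 32 mm tall, stands at the centre of its flat top (knob top 40 mm above the underside). Starts lying flat on the table, knob up. Origin: centre of the underside; z up through the knob.
- lid_large: A lid of the same clay and shape, too large for the jar: disc 120 mm across, 8 mm thick. An upright round knob, 26 mm across and 32 mm tall, stands at the centre of its flat top (knob top 40 mm above the underside). Starts lying flat on the table, knob up. Origin: centre of the underside; z up through the knob.
- jar: Fixed brown clay jar, 130 mm across, on a blue banding wheel (170 mm across, top at 58 mm). Rim top 158 mm above the table, 124 mm across. The mouth narrows from 114 mm across at the rim to 100 mm at a flat ring-shaped ledge 12 mm below the rim, the lid's seat (hole in it 76 mm). Origin: on the jar's axis at table height, z up; the ledge lies at z = 146 mm. It neither moves nor turns.
Mind the look-alikes: they are no part of the job. Leave any green or orange look-alike of the lid alone.

How it is judged:
By the outcome, as a careful person would: the job done as asked, in the order asked, and still so for the second after the job is handed in, with the robot touching nothing.
It also fails if it takes over 42 s, if anything falls off the work surface, if the arm or the gripper's body presses on something with over 40 N, if the wrist force passes 120 N, or if a joint passes its speed limit or range.

ROBOT

A 6-joint arm with a two-finger parallel gripper is mounted at the origin on the work surface. World frame = base frame: x ahead of the robot, y to its left, z up, the work surface at z = 0. Lengths are in mm, angles in degrees, forces in N, time in s.
With the tool pointing down it reaches from about 300 to 775 mm from the base axis. Payload 14.6 kg.
Tool frame: the origin (TCP) lies midway between the tips of the shut fingers; the grasp point (between the pads) lies 19 mm behind it; z points along the fingers, y is the line along which they close (so a half turn about z gives the same grasp; the last joint's range is limited). The gripper opens to 85 mm and grips with 20 to 120 N. Pads are 22 mm wide; open, the fingers measure 114 mm over their backs; the gripper's body (76 mm by 85 mm) begins 54 mm behind the grasp point. The pads swing forward as they close: fully open they stand 13 mm farther back than shut.
Start: joints at [67.918, 17.183, 87.147, -0, 75.671, -3.816], TCP at [172.382, 522.278, 231.281] pointing down, gripper open.
Joint ranges: [-173.82, 173.82], [-45.26, 126.66], [13.44, 144.39], [-59.66, 239.66], [0, 175.72], [-146.38, 146.38]. Speed limits (degrees/s): [127.2, 127.2, 147.25, 180, 180, 180].

INTERFACE

Orientations are given as a 3x3 rotation matrix whose columns are the frame's x, y, z axes.
In Python, from station import robot gives the robot as it stands.
- The arm moves only by the shell command python3 -m inch 'ROWS' [FORCE]. ROWS is JSON, a list of rows, each an object of numbers: "grip": the finger opening in mm, from 0 to 85.4; "dx", "dy", "dz": the shift along the tool's x, y, z in mm; "ax", "ay", "az": the turn, a rotation vector about the tool's x, y, z in rad. A call has 1 to 20 rows; each row shifts and turns the commanded pose from where the row before left it, along the tool's axes as they then stand; what a row does not reach is not made up. A row lasts 1/10 s, in which the tool goes at most 50 mm and 8.59 degrees, less where a joint would pass 70% of its speed; a pose out of reach is approached as far as the arm can. A call is refused whole if a number of a shift passes 50 or a number of a turn 0.15, either way. A call with a gripper value outside its range is refused whole. The fingers move at their own pace and stop on an object; FORCE is the grip in N (left out, the last holds). Time passes only in rows, so rows that do not move let the fingers close. It gives the time, the measured TCP pose, the force, the opening and the grip force at its end, in the units of the state.
- robot.read_state(): the state, without advancing time (a new reading comes with each control period).
- robot.grab_frame(name): name is "side" or "top" or "wrist"; returns a dict with "pixels" (420x560x3 uint8, red, green, blue), "range_z" (420x560 float32, mm along the optical axis (not along the pixel's ray), 0 where there is no reading), "vfov" (degrees; the focal length in pixels is half the picture's height over the tangent of half this angle, whatever the lens; pixels are square), "cx", "cy" (the principal point, pixels), "dist" ([k1, k2, p1, p2, k3] as OpenCV has them; the pictures are not rectified), "origin" and "attitude" of the camera in the world. Camera axes: x right, y up, looking along -z (the intrinsics and any distortion apply to the point x, -y, -z); pixel columns grow to the right and rows downward; lengths in mm; the calibration is good to about 2 mm. A picture is of the moment at which its call begins.
- robot.job_done(): hands the job in; it is judged then, once.
Trained networks look in the newest picture that a camera, given by its name, has taken for a name from the list of things; names that differ only in an ending like _2 or _b are one class to them, and where a whole thing is asked for, a point or a joint stands for the part that bears it (a point fixed in the world has none). Each returns a list of dicts, best first, with "confidence" (0 to 1); they miss things now and then, are a little off and sometimes report something else, mostly with a low value. They report only what shows in the picture. A call takes as long as a camera call. They do not tell look-alikes from the thing itself.
- robot.boxes_of(camera, label): "point" ([column, row] in pixels, amid what is visible of it).
- robot.tip_of(camera, label): "point" ([column, row] in pixels: a listed point, or the origin of a listed thing).
The state is a dict: "clock": time; "joint_positions": joint angles; "joint_velocities": joint speeds; "tau": joint torques, N m; "ee_pos": TCP position; "eef_rot": TCP orientation; "ft_force": force on the tool from outside, world axes, zero at the start; "ft_torque": the same for the moment, N m; "opening": opening from 0.0 (shut) to 1.0 (fully open); "gripper_force": force on a finger pad.
Only numpy, scipy, OpenCV 4.12 (cv2) and the standard library are available. Lean on these libraries where they do the work, as an engineer would, in place of code of your own. Each camera call takes 0.05 s, during which the arm holds its last target. There are 200 camera calls.

## Working session

There is one attempt and no reset: what is moved stays moved. The work goes in short steps, Python scripts to look and compute and a shell command to move; the robot and the scene stay as the last step left them, time stands still between calls to the robot, and variables do not carry over. Pictures are saved under pics/ and viewed, at most 10 in all, crops included, and the job is handed in when it is done.

```bash
ls; mkdir -p pics; cat > h.py <<'E'
import numpy as np, cv2
from station import robot
def world(f,uv,z=None):
    uv=np.asarray(uv,float).reshape(-1,2)
    fl=f["pixels"].shape[0]/2/np.tan(np.radians(f["vfov"])/2)
    K=np.array([[fl,0,f["cx"]],[0,fl,f["cy"]],[0,0,1]])
    n=cv2.undistortPoints(uv[:,None],K,np.array(f["dist"],float))[:,0]
    d=np.c_[n[:,0],-n[:,1],-np.ones(len(n))]@np.array(f["attitude"]).T
    o=np.array(f["origin"])
    if z is None:
        r=np.array([f["range_z"][int(round(v)),int(round(u))] for u,v in uv])
        return o+d*r[:,None]
    return o+d*((z-o[2])/d[:,2])[:,None]
E
python3 - <<'E'
from h import *
ims=[]
for n in("top","side"):
    f=robot.grab_frame(n); ims.append(f["pixels"][:,:,::-1])
    cv2.imwrite(f"pics/{n}0.png",ims[-1]); print(n,f["origin"],f["vfov"],f["dist"])
    for l in("lid","lid_small","lid_large","jar"):
        for k in("boxes_of","tip_of"):
            for r in getattr(robot,k)(n,l)[:4]: print(l,k,np.round(r["point"]),round(r["confidence"],2),world(f,r["point"]).round())
s=robot.read_state(); print(s["clock"],np.round(s["eef_rot"],3))
E
```

```text
pics
top [ 418.38854816   53.82460534 1082.66832226] 51.580351772714174 [-0.09182798  0.          0.          0.          0.        ]
lid boxes_of [266. 105.] 0.95 [[768.  66.  37.]]
lid boxes_of [250. 236.] 0.88 [[446. 112.  39.]]
lid boxes_of [319. 173.] 0.69 [[594. -60.  40.]]
lid tip_of [253. 235.] 0.89 [[448. 105.  40.]]
lid tip_of [272. 103.] 0.78 [[773.  51.  37.]]
lid tip_of [318. 173.] 0.76 [[593. -56.  40.]]
lid tip_of [176. 322.] 0.63 [[239. 300.   5.]]
lid_small boxes_of [261. 159.] 0.87 [[632.  82.  39.]]
lid_large boxes_of [199. 219.] 0.67 [[489. 233.  41.]]
lid_large tip_of [200. 220.] 0.78 [[486. 231.  41.]]
jar boxes_of [418. 212.] 0.6 [[ 489. -289.   67.]]
jar tip_of [408. 216.] 0.9 [[ 477. -240.  146.]]
side [  218.7366833  -1018.98351019   665.3304467 ] 48.17516477031356 [-0.0002495  0.         0.         0.         0.       ]
lid boxes_of [243. 200.] 0.9 [[441. 100.  11.]]
lid boxes_of [355. 189.] 0.64 [[763.  56.  12.]]
lid boxes_of [166. 177.] 0.57 [[247. 309.  12.]]
lid boxes_of [324. 213.] 0.54 [[632. -32.   8.]]
lid tip_of [244. 201.] 0.97 [[443.  94.  10.]]
lid tip_of [360. 190.] 0.94 [[772.  48.  10.]]
lid tip_of [164. 180.] 0.84 [[242. 296.   8.]]
lid tip_of [315. 222.] 0.44 [[ 514. -268.  146.]]
lid_small tip_of [308. 196.] 0.8 [[622.  64.  11.]]
lid_large boxes_of [246. 173.] 0.56 [[485. 237.  23.]]
lid_large tip_of [248. 176.] 0.58 [[489. 231.  14.]]
jar boxes_of [302. 259.] 0.75 [[ 459. -348.  124.]]
jar tip_of [303. 284.] 0.74 [[ 462. -344.   59.]]
0.9 [[-0.95   0.313  0.   ]
 [ 0.313  0.95  -0.   ]
 [-0.    -0.    -1.   ]]
```

View pics/top0.png

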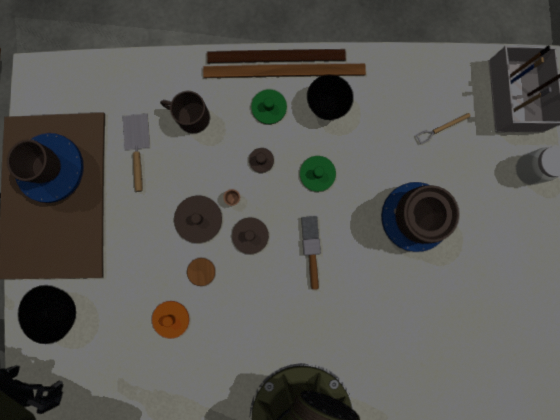

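View pics/side0.png

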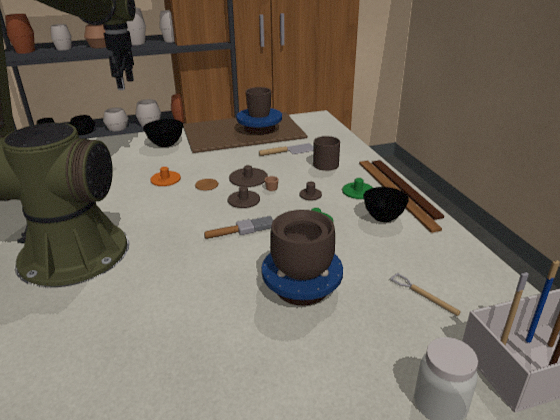

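The top view shows the three brown lids: large at (199,219), middle at (250,236), small at (261,159). The jar mouth is near (430,213), and there are green and orange decoys. The side view agrees. Next I'll measure the lid and jar axes from depth.

```bash
cat > meas.py <<'E'
from h import *
def cloud(f):
    H,W=f["range_z"].shape; u,v=np.meshgrid(np.arange(W),np.arange(H))
    p=world(f,np.c_[u.ravel(),v.ravel()]); return p,f["pixels"].reshape(-1,3),f["range_z"].ravel()>0
def circ(p):
    (c,r)=cv2.minEnclosingCircle(p[:,:2].astype(np.float32)); return np.round(c,1),round(r,1),len(p)
if __name__=="__main__":
  for n in("top","side"):
    f=robot.grab_frame(n); p,c,ok=cloud(f)
    for nm,x,y in(("mid",446,108),("large",487,232),("small",630,80)):
        d=np.hypot(p[:,0]-x,p[:,1]-y); dark=c.max(1)<110
        k=ok&(d<70)&dark&(p[:,2]<20)&(p[:,2]>4); 
        if nm!="large": k&=d<55
        t=ok&(d<45)&(p[:,2]>33)
        print(n,nm,"disc",circ(p[k]),p[k][:,2].mean().round(1),"knob",circ(p[t]),p[t].mean(0).round(1) if t.any() else"")
    d=np.hypot(p[:,0]-485,p[:,1]+290)
    for a,b in((153,163),(142,150)):
        m=ok&(d<100)&(p[:,2]>a)&(p[:,2]<b)
        if m.sum()>20:
            q=p[m]
            print(n,"jar",a,circ(q),q[:,2].mean().round(1),(q[:,:2].min(0)+q[:,:2].max(0))/2)
E
python3 meas.py
```

```text
top mid disc (array([446. , 113.7]), 47.5, 955) 7.7 knob (array([447., 115.]), 12.8, 94) [447.1 114.7  39.5]
top large disc (array([490.5, 241.1]), 61.6, 1611) 7.6 knob (array([490.6, 241.7]), 13.5, 96) [491.2 241.4  39. ]
top small disc (array([636.7,  82. ]), 33.3, 398) 7.9 knob (array([636.3,  83.1]), 13.4, 89) [635.3  82.8  39.4]
top jar 153 (array([ 478. , -288.5]), 64.5, 695) 157.4 [ 480.85945475 -288.80487452]
top jar 142 (array([ 480.6, -286.2]), 63.8, 925) 146.5 [ 480.94188176 -283.39842567]
side mid disc (array([445.3, 112.2]), 45.8, 387) 9.7 knob (array([445.3, 113.8]), 14.6, 51) [445.8 111.4  39.6]
side large disc (array([489.1, 238.9]), 60.8, 499) 9.8 knob (array([490.1, 242.3]), 12.8, 38) [489.5 239.5  39.4]
side small disc (array([634.8,  81.8]), 33.5, 177) 9.8 knob (array([635.2,  80.4]), 15.0, 52) [632.9  79.8  39.4]
side jar 153 (array([ 480.3, -286.7]), 65.4, 683) 157.4 [ 479.82099402 -287.85987424]
side jar 142 (array([ 476.7, -294.4]), 63.2, 788) 146.7 [ 475.5274373  -293.00047517]
```

```bash
python3 -m inch '[{"grip":60,"dx":-27.7,"dy":-21.6,"dz":7.2},{"dx":-27.7,"dy":-21.6,"dz":7.2},{"dx":-27.7,"dy":-21.6,"dz":7.2},{"dx":-27.7,"dy":-21.6,"dz":7.2},{"dx":-27.7,"dy":-21.6,"dz":7.2},{"dx":-27.7,"dy":-21.6,"dz":7.2},{"dx":-27.7,"dy":-21.6,"dz":7.2},{"dx":-27.7,"dy":-21.6,"dz":7.2},{"dx":-27.7,"dy":-21.6,"dz":7.2},{"dx":-27.7,"dy":-21.6,"dz":7.2},{"dx":-27.7,"dy":-21.6,"dz":7.2},{"dx":-27.7,"dy":-21.6,"dz":7.2},{"dx":-27.7,"dy":-21.6,"dz":7.2},{"dx":-27.7,"dy":-21.6,"dz":7.2},{},{}]' 40
python3 - <<'E'
from meas import *
s=robot.read_state(); print(s["clock"],s["ee_pos"],np.round(s["joint_positions"],1),s["opening"],np.round(s["eef_rot"],3),s["ft_force"])
f=robot.grab_frame("wrist"); cv2.imwrite("pics/w1.png",f["pixels"][:,:,::-1])
p,c,ok=cloud(f); d=np.hypot(p[:,0]-446,p[:,1]-113.5)
for a,b,r in((34,44,30),(4,14,55)):
    k=ok&(d<r)&(p[:,2]>a)&(p[:,2]<b); print(k.sum(), circ(p[k]) if k.any() else "")
E
```

```text
1.0 [172.36721731 522.28426189 231.29425703] [67.9 17.2 87.1  0.  75.7 -3.8] 1.0025964198290152 [[-0.95   0.313  0.   ]
 [ 0.313  0.95   0.   ]
 [ 0.     0.    -1.   ]] [ 0.45988788  0.55196577 -0.71139851]
0 
199 (array([426.6, 145.1]), 19.1, 199)validation failed for argument at $[0]...
```

View pics/w1.png

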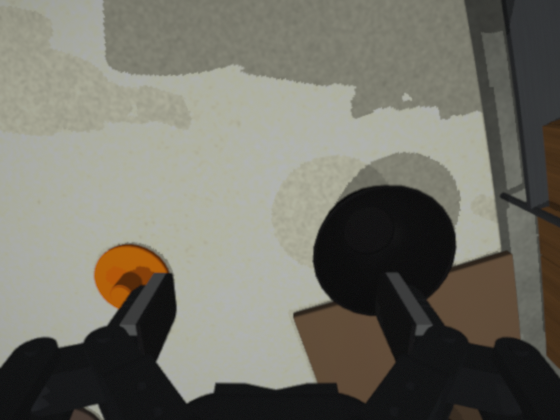

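The move was refused, so the wrist view is still from the start pose: fingers at (150,320) and (410,300), orange decoy at (130,275). Maybe each row needs every key, so I'll test that.

```bash
python3 -m inch '[{"grip":60,"dx":-27.7,"dy":-21.6,"dz":7.2,"ax":0,"ay":0,"az":0}]' 40; python3 -m inch '[{"dx":-27.7,"dy":-21.6,"dz":7.2,"ax":0,"ay":0,"az":0}]' 40
```

```text
clock: 1.15
ee_pos: [191.0, 494.5, 224.4]
eef_rot: [[-0.95, 0.311, 0.0], [0.311, 0.95, 0.002], [0.0, 0.002, -1.0]]
ft_force: [0.8, -0.5, -0.2]
opening: 0.857
gripper_force: 0.0validation failed for argument at $[0]...
```

```bash
python3 -m inch '[{"grip":60,"dx":-30,"dy":-23.4,"dz":7.8,"ax":0,"ay":0,"az":0},{"grip":60,"dx":-30,"dy":-23.4,"dz":7.8,"ax":0,"ay":0,"az":0},{"grip":60,"dx":-30,"dy":-23.4,"dz":7.8,"ax":0,"ay":0,"az":0},{"grip":60,"dx":-30,"dy":-23.4,"dz":7.8,"ax":0,"ay":0,"az":0},{"grip":60,"dx":-30,"dy":-23.4,"dz":7.8,"ax":0,"ay":0,"az":0},{"grip":60,"dx":-30,"dy":-23.4,"dz":7.8,"ax":0,"ay":0,"az":0},{"grip":60,"dx":-30,"dy":-23.4,"dz":7.8,"ax":0,"ay":0,"az":0},{"grip":60,"dx":-30,"dy":-23.4,"dz":7.8,"ax":0,"ay":0,"az":0},{"grip":60,"dx":-30,"dy":-23.4,"dz":7.8,"ax":0,"ay":0,"az":0},{"grip":60,"dx":-30,"dy":-23.4,"dz":7.8,"ax":0,"ay":0,"az":0},{"grip":60,"dx":-30,"dy":-23.4,"dz":7.8,"ax":0,"ay":0,"az":0},{"grip":60,"dx":-30,"dy":-23.4,"dz":7.8,"ax":0,"ay":0,"az":0},{"grip":60,"dx":0,"dy":0,"dz":0,"ax":0,"ay":0,"az":0},{"grip":60,"dx":0,"dy":0,"dz":0,"ax":0,"ay":0,"az":0}]' 40
python3 - <<'E'
from meas import *
s=robot.read_state(); print(s["clock"],s["ee_pos"],np.round(s["joint_positions"],1),s["opening"],np.round(s["eef_rot"],3),s["ft_force"])
f=robot.grab_frame("wrist"); cv2.imwrite("pics/w2.png",f["pixels"][:,:,::-1])
p,c,ok=cloud(f); d=np.hypot(p[:,0]-446,p[:,1]-113.5)
for a,b,r in((34,44,30),(4,14,55)):
    k=ok&(d<r)&(p[:,2]>a)&(p[:,2]<b); print(k.sum(), circ(p[k]) if k.any() else "")
E
```

```text
clock: 2.55
ee_pos: [445.8, 113.2, 130.4]
eef_rot: [[-0.949, 0.315, -0.0], [0.315, 0.949, 0.0], [0.0, -0.0, -1.0]]
ft_force: [-0.6, 0.1, -0.5]
opening: 0.702
gripper_force: 0.0
2.55 [445.81444097 113.21773977 130.3623105 ] [  9.7  12.6 107.6   0.   59.9 -62. ] 0.7022332407876583 [[-0.949  0.315 -0.   ]
 [ 0.315  0.949  0.   ]
 [ 0.    -0.    -1.   ]] [-0.59331507  0.09898966 -0.49339428]
1053 (array([445.5, 115.7]), 13.2, 1053)
8962 (array([445.7, 116.1]), 46.2, 8962)
```

View pics/w2.png

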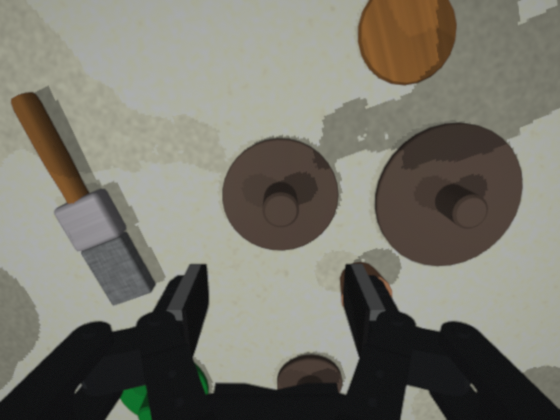

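Wrist view: the middle lid is centred between the fingers, its knob at (281,208), and depth gives radius 46.2 mm, so it's the right one. Now descend and grip.

```bash
python3 -m inch '[{"grip":60,"dx":0.5,"dy":1.5,"dz":24,"ax":0,"ay":0,"az":0},{"grip":60,"dx":0,"dy":0,"dz":24,"ax":0,"ay":0,"az":0},{"grip":60,"dx":0,"dy":0,"dz":24,"ax":0,"ay":0,"az":0},{"grip":60,"dx":0,"dy":0,"dz":20,"ax":0,"ay":0,"az":0},{"grip":60,"dx":0,"dy":0,"dz":15,"ax":0,"ay":0,"az":0},{"grip":60,"dx":0,"dy":0,"dz":9,"ax":0,"ay":0,"az":0},{"grip":60,"dx":0,"dy":0,"dz":4.4,"ax":0,"ay":0,"az":0},{"grip":60,"dx":0,"dy":0,"dz":0,"ax":0,"ay":0,"az":0},{"grip":20,"dx":0,"dy":0,"dz":0,"ax":0,"ay":0,"az":0},{"grip":10,"dx":0,"dy":0,"dz":0,"ax":0,"ay":0,"az":0},{"grip":10,"dx":0,"dy":0,"dz":0,"ax":0,"ay":0,"az":0},{"grip":10,"dx":0,"dy":0,"dz":0,"ax":0,"ay":0,"az":0},{"grip":10,"dx":0,"dy":0,"dz":0,"ax":0,"ay":0,"az":0},{"grip":10,"dx":0,"dy":0,"dz":0,"ax":0,"ay":0,"az":0},{"grip":10,"dx":0,"dy":0,"dz":0,"ax":0,"ay":0,"az":0}]' 70
python3 - <<'E'
from h import *
s=robot.read_state();print(s["joint_positions"],s["ft_force"])
f=robot.grab_frame("wrist"); cv2.imwrite("pics/w3.png",f["pixels"][:,:,::-1])
E
```

```text
clock: 4.1
ee_pos: [446.2, 115.3, 11.0]
eef_rot: [[-0.95, 0.313, 0.001], [0.313, 0.95, 0.0], [-0.001, 0.001, -1.0]]
ft_force: [-2.3, 0.1, 8.7]
opening: 0.287
gripper_force: 68.6
[ 9.93022785e+00  2.47947479e+01  1.11250103e+02  2.78017237e-03
  4.38877189e+01 -6.18054190e+01] [-2.34714991  0.14221873  8.65101468]
```

View pics/w3.png

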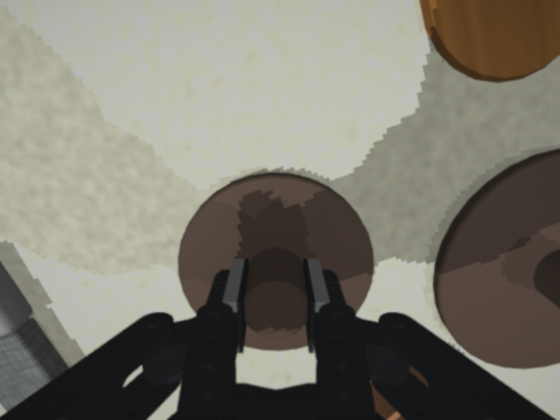

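The knob sits between the pads and the grip force is 69 N. I'll lift and move toward the jar, stopping short to measure its mouth with the wrist camera.

```bash
python3 -m inch '[{"grip":10,"dx":0,"dy":0,"dz":-5,"ax":0,"ay":0,"az":0},{"grip":10,"dx":0,"dy":0,"dz":-15,"ax":0,"ay":0,"az":0},{"grip":10,"dx":0,"dy":0,"dz":-20,"ax":0,"ay":0,"az":0},{"grip":10,"dx":0,"dy":0,"dz":-20,"ax":0,"ay":0,"az":0},{"grip":10,"dx":-14,"dy":-17.8,"dz":-17.4,"ax":0,"ay":0,"az":0},{"grip":10,"dx":-14,"dy":-17.8,"dz":-17.4,"ax":0,"ay":0,"az":0},{"grip":10,"dx":-14,"dy":-17.8,"dz":-17.4,"ax":0,"ay":0,"az":0},{"grip":10,"dx":-14,"dy":-17.8,"dz":-17.4,"ax":0,"ay":0,"az":0},{"grip":10,"dx":-14,"dy":-17.8,"dz":-17.4,"ax":0,"ay":0,"az":0},{"grip":10,"dx":-14,"dy":-17.8,"dz":-17.4,"ax":0,"ay":0,"az":0},{"grip":10,"dx":-14,"dy":-17.8,"dz":-17.4,"ax":0,"ay":0,"az":0},{"grip":10,"dx":-14,"dy":-17.8,"dz":-17.4,"ax":0,"ay":0,"az":0},{"grip":10,"dx":-14,"dy":-17.8,"dz":-17.4,"ax":0,"ay":0,"az":0},{"grip":10,"dx":-14,"dy":-17.8,"dz":-17.4,"ax":0,"ay":0,"az":0},{"grip":10,"dx":-14,"dy":-17.8,"dz":-17.4,"ax":0,"ay":0,"az":0},{"grip":10,"dx":-14,"dy":-17.8,"dz":-17.4,"ax":0,"ay":0,"az":0},{"grip":10,"dx":0,"dy":0,"dz":0,"ax":0,"ay":0,"az":0},{"grip":10,"dx":0,"dy":0,"dz":0,"ax":0,"ay":0,"az":0},{"grip":10,"dx":0,"dy":0,"dz":0,"ax":0,"ay":0,"az":0}]' 70
cat > jar.py <<'E'
from meas import *
from scipy.optimize import least_squares
from sys import argv
s=robot.read_state(); t=np.array(s["ee_pos"]); print(s["clock"],t,np.round(s["joint_positions"],1))
def fit(q,r):  # circle centre of known-ish radius
    g=least_squares(lambda a:np.hypot(q[:,0]-a[0],q[:,1]-a[1])-a[2],[480,-288,r],loss="soft_l1"); return g.x.round(1)
for n in("wrist","top","side"):
    f=robot.grab_frame(n); p,c,ok=cloud(f)
    if n=="wrist": cv2.imwrite(f"pics/{argv[1]}.png",f["pixels"][:,:,::-1])
    d=np.hypot(p[:,0]-480,p[:,1]+288); a=np.degrees(np.arctan2(p[:,1]+288,p[:,0]-480))//10
    # median of rim-top ring in each 10-degree sector
    m=ok&(d<72)&(d>50)&(abs(p[:,2]-158)<2.5)
    q=np.array([[*(( p[m&(a==k)][:,:2][np.argsort(d[m&(a==k)])][[0,-1]]).mean(0)),p[m&(a==k)][:,2].mean()] for k in range(-18,18) if (m&(a==k)).sum()>4])
    if len(q)>6: print(n,"rim",m.sum(),len(q),fit(q,60),q[:,2].mean().round(1))
    m=ok&(d<52)&(d>36)&(abs(p[:,2]-146)<3)
    if m.sum()>30: print(n,"ledge",m.sum(),fit(p[m],44),p[m][:,2].mean().round(1))
E
python3 jar.py w4
```

```text
clock: 6.05
ee_pos: [537.9, -139.6, 278.2]
eef_rot: [[-0.95, 0.313, -0.001], [0.313, 0.95, 0.001], [0.001, 0.0, -1.0]]
ft_force: [1.2, 0.7, -2.0]
opening: 0.285
gripper_force: 68.9
6.05 [ 537.88990251 -139.61382404  278.19199671] [-18.3  16.2  82.2   0.   81.7 -90.1]
wrist rim 4079 36 [ 479.2 -287.2   58.3] 157.7
wrist ledge 5670 [ 479.4 -288.2   45. ] 146.2
top rim 91 8 [ 478.2 -288.9   60.5] 158.1
top ledge 104 [-108144.1  -33866.7  113739.6] 146.4
side rim 502 36 [ 479.4 -288.8   58.8] 158.3
side ledge 451 [ 480.7 -285.8   42.6] 147.0
```

View pics/w4.png

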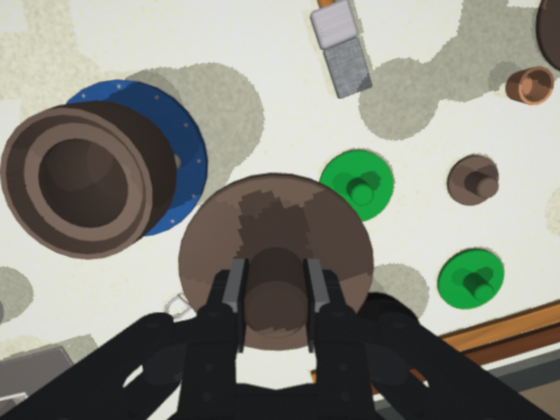

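Wrist view: the jar mouth is clear at (80,180). It fits to (479.3, -288), with ledge z 146 and rim 158. The lid is level in the grip. Now hover over the jar and tip 20°.

```bash
cat > lid.py <<'E'
from meas import *
from scipy.optimize import least_squares
s=robot.read_state(); R=np.array(s["eef_rot"]); t=np.array(s["ee_pos"])
f=robot.grab_frame("wrist"); p,c,ok=cloud(f); q=(p-t)@R   # tool frame
k=ok&(np.hypot(q[:,0],q[:,1])<55)&(abs(q[:,2]-3)<6)
q=q[k]; A=np.c_[q[:,:2],np.ones(len(q))]; x=np.linalg.lstsq(A,q[:,2],rcond=None)[0]
r=np.hypot(q[:,0],q[:,1]); a=np.degrees(np.arctan2(q[:,1],q[:,0]))//8
e=np.array([q[a==i][r[a==i].argmax()] for i in range(-23,23) if (a==i).sum()>3 and r[a==i].max()>40])
g=least_squares(lambda v:np.hypot(e[:,0]-v[0],e[:,1]-v[1])-v[2],[0,0,46],loss="soft_l1").x
print("clock",s["clock"],"joints",np.round(s["joint_positions"],1),"tcp",t.round(1),"\nlid top in tool: plane",x.round(3),"centre,r",g.round(1),len(e))
print("tilt axis z",R[:,2].round(3),s["ft_force"])
E
python3 lid.py
python3 -m inch '[{"grip":10,"dx":1.2,"dy":-19.1,"dz":8.2,"ax":0,"ay":0,"az":0},{"grip":10,"dx":1.2,"dy":-19.1,"dz":8.2,"ax":0,"ay":0,"az":0},{"grip":10,"dx":1.2,"dy":-19.1,"dz":8.2,"ax":0,"ay":0,"az":0},{"grip":10,"dx":1.2,"dy":-19.1,"dz":8.2,"ax":0,"ay":0,"az":0},{"grip":10,"dx":1.2,"dy":-19.1,"dz":8.2,"ax":0,"ay":0,"az":0},{"grip":10,"dx":1.2,"dy":-19.1,"dz":8.2,"ax":0,"ay":0,"az":0},{"grip":10,"dx":1.2,"dy":-19.1,"dz":8.2,"ax":0,"ay":0,"az":0},{"grip":10,"dx":1.2,"dy":-19.1,"dz":8.2,"ax":0,"ay":0,"az":0},{"grip":10,"dx":0,"dy":0,"dz":0,"ax":0.07,"ay":0,"az":0},{"grip":10,"dx":0,"dy":0,"dz":0,"ax":0.07,"ay":0,"az":0},{"grip":10,"dx":0,"dy":0,"dz":0,"ax":0.07,"ay":0,"az":0},{"grip":10,"dx":0,"dy":0,"dz":0,"ax":0.07,"ay":0,"az":0},{"grip":10,"dx":0,"dy":0,"dz":0,"ax":0.07,"ay":0,"az":0},{"grip":10,"dx":0,"dy":0,"dz":0,"ax":0,"ay":0,"az":0},{"grip":10,"dx":0,"dy":0,"dz":0,"ax":0,"ay":0,"az":0},{"grip":10,"dx":0,"dy":0,"dz":0,"ax":0,"ay":0,"az":0}]' 70
python3 lid.py
```

```text
clock 6.2 joints [-18.3  16.2  82.2   0.   81.7 -90.1] tcp [ 538.1 -139.7  278.5] 
lid top in tool: plane [0.005 0.    2.835] centre,r [ 0.7 -0.9 45.9] 38
tilt axis z [-0.001  0.    -1.   ] [ 0.39190055 -0.18301265 -1.93241871]
clock: 7.85
ee_pos: [481.3, -282.6, 213.4]
eef_rot: [[-0.949, 0.295, -0.107], [0.314, 0.892, -0.324], [-0.0, -0.341, -0.94]]
ft_force: [0.7, -0.3, -1.4]
opening: 0.284
gripper_force: 69.1
clock 7.85 joints [-25.7  18.4  90.  -21.1  70.2 -90.4] tcp [ 481.3 -282.6  213.4] 
lid top in tool: plane [5.00e-03 1.00e-03 3.13e+00] centre,r [ 0.7 -0.8 45.9] 38
tilt axis z [-0.107 -0.324 -0.94 ] [ 0.74769842 -0.28144375 -1.40552614]
```

```bash
python3 -m inch '[{"grip":10,"dx":-0.4,"dy":1.8,"dz":4.4,"ax":0,"ay":0,"az":0},{"grip":10,"dx":0,"dy":1.8,"dz":4.4,"ax":0,"ay":0,"az":0},{"grip":10,"dx":0,"dy":1.8,"dz":4.4,"ax":0,"ay":0,"az":0},{"grip":10,"dx":0,"dy":1.8,"dz":4.4,"ax":0,"ay":0,"az":0},{"grip":10,"dx":0,"dy":1.8,"dz":4.4,"ax":0,"ay":0,"az":0},{"grip":10,"dx":0,"dy":1.8,"dz":4.4,"ax":0,"ay":0,"az":0},{"grip":10,"dx":0,"dy":1.8,"dz":4.4,"ax":0,"ay":0,"az":0},{"grip":10,"dx":0,"dy":1.8,"dz":4.4,"ax":0,"ay":0,"az":0},{"grip":10,"dx":0,"dy":0,"dz":0,"ax":0,"ay":0,"az":0},{"grip":10,"dx":0,"dy":0,"dz":0,"ax":0,"ay":0,"az":0}]' 70
python3 -m inch '[{"grip":10,"dx":0,"dy":0.34,"dz":0.94,"ax":0,"ay":0,"az":0},{"grip":10,"dx":0,"dy":0.34,"dz":0.94,"ax":0,"ay":0,"az":0},{"grip":10,"dx":0,"dy":0,"dz":0,"ax":0,"ay":0,"az":0},{"grip":10,"dx":0,"dy":0,"dz":0,"ax":0,"ay":0,"az":0}]' 70
```

```text
clock: 8.9
ee_pos: [482.2, -281.1, 175.3]
eef_rot: [[-0.95, 0.294, -0.108], [0.313, 0.892, -0.326], [0.0, -0.343, -0.939]]
ft_force: [0.3, -0.1, -1.5]
opening: 0.28
gripper_force: 69.1
clock: 9.3
ee_pos: [482.2, -281.2, 173.3]
eef_rot: [[-0.95, 0.294, -0.107], [0.313, 0.892, -0.326], [-0.0, -0.343, -0.939]]
ft_force: [0.6, 0.1, -1.9]
opening: 0.278
gripper_force: 69.1
```

```bash
python3 -m inch '[{"grip":10,"dx":0,"dy":0.34,"dz":0.94,"ax":0,"ay":0,"az":0},{"grip":10,"dx":0,"dy":0,"dz":0,"ax":0,"ay":0,"az":0},{"grip":10,"dx":0,"dy":0,"dz":0,"ax":0,"ay":0,"az":0}]' 70
python3 -m inch '[{"grip":10,"dx":0,"dy":0.17,"dz":0.47,"ax":0,"ay":0,"az":0},{"grip":10,"dx":0,"dy":0,"dz":0,"ax":0,"ay":0,"az":0},{"grip":10,"dx":0,"dy":0,"dz":0,"ax":0,"ay":0,"az":0}]' 70
python3 lid.py
```

```text
clock: 9.6
ee_pos: [482.2, -281.2, 172.3]
eef_rot: [[-0.95, 0.294, -0.108], [0.313, 0.892, -0.326], [0.0, -0.343, -0.939]]
ft_force: [0.3, 0.6, -1.6]
opening: 0.283
gripper_force: 69.1
clock: 9.9
ee_pos: [482.2, -281.2, 171.8]
eef_rot: [[-0.95, 0.294, -0.107], [0.313, 0.892, -0.326], [-0.0, -0.343, -0.939]]
ft_force: [0.5, 0.3, -1.1]
opening: 0.286
gripper_force: 69.1
clock 9.9 joints [-25.4  20.9  92.5 -21.9  65.6 -88.2] tcp [ 482.2 -281.2  171.8] 
lid top in tool: plane [ 4.000e-03 -3.000e-03  3.135e+00] centre,r [ 0.9  3.7 49.2] 39
tilt axis z [-0.107 -0.326 -0.939] [ 0.49832193  0.25629713 -1.10720629]
```

```bash
python3 -m inch '[{"grip":10,"dx":0,"dy":0.17,"dz":0.47,"ax":0,"ay":0,"az":0},{"grip":10,"dx":0,"dy":0,"dz":0,"ax":0,"ay":0,"az":0},{"grip":10,"dx":0,"dy":0,"dz":0,"ax":0,"ay":0,"az":0}]' 70|grep -E "pos|force"
python3 -m inch '[{"grip":10,"dx":0,"dy":0.17,"dz":0.47,"ax":0,"ay":0,"az":0},{"grip":10,"dx":0,"dy":0,"dz":0,"ax":0,"ay":0,"az":0},{"grip":10,"dx":0,"dy":0,"dz":0,"ax":0,"ay":0,"az":0}]' 70|grep -E "pos|force"
```

```text
ee_pos: [482.2, -281.2, 171.5]
ft_force: [-1.2, 0.2, 2.2]
gripper_force: 69.5
ee_pos: [482.3, -281.3, 171.3]
ft_force: [-0.7, 0.1, 4.6]
gripper_force: 69.8
```

Contact at the low edge: upward force is building and there's almost no sideways force. Now I'll pivot the lid down about that edge.

```bash
python3 -m inch '[{"grip":10,"dx":0,"dy":-0.36,"dz":1.58,"ax":-0.035,"ay":0,"az":0},{"grip":10,"dx":0,"dy":0,"dz":0,"ax":0,"ay":0,"az":0},{"grip":10,"dx":0,"dy":-0.36,"dz":1.58,"ax":-0.035,"ay":0,"az":0},{"grip":10,"dx":0,"dy":0,"dz":0,"ax":0,"ay":0,"az":0},{"grip":10,"dx":0,"dy":-0.36,"dz":1.58,"ax":-0.035,"ay":0,"az":0},{"grip":10,"dx":0,"dy":0,"dz":0,"ax":0,"ay":0,"az":0},{"grip":10,"dx":0,"dy":0,"dz":0,"ax":0,"ay":0,"az":0}]' 70
python3 -m inch '[{"grip":10,"dx":0,"dy":-0.36,"dz":1.58,"ax":-0.035,"ay":0,"az":0},{"grip":10,"dx":0,"dy":0,"dz":0,"ax":0,"ay":0,"az":0},{"grip":10,"dx":0,"dy":-0.36,"dz":1.58,"ax":-0.035,"ay":0,"az":0},{"grip":10,"dx":0,"dy":0,"dz":0,"ax":0,"ay":0,"az":0},{"grip":10,"dx":0,"dy":-0.36,"dz":1.58,"ax":-0.035,"ay":0,"az":0},{"grip":10,"dx":0,"dy":0,"dz":0,"ax":0,"ay":0,"az":0},{"grip":10,"dx":0,"dy":0,"dz":0,"ax":0,"ay":0,"az":0}]' 70
```

```text
clock: 11.25
ee_pos: [481.6, -283.9, 167.2]
eef_rot: [[-0.949, 0.305, -0.075], [0.314, 0.921, -0.232], [-0.001, -0.243, -0.97]]
ft_force: [-1.0, -1.6, 6.2]
opening: 0.279
gripper_force: 69.9
clock: 11.95
ee_pos: [481.1, -285.7, 162.8]
eef_rot: [[-0.949, 0.311, -0.043], [0.314, 0.94, -0.133], [-0.001, -0.14, -0.99]]
ft_force: [0.1, 0.2, 7.3]
opening: 0.283
gripper_force: 70.0
```

```bash
python3 -m inch '[{"grip":10,"dx":0,"dy":-0.36,"dz":1.56,"ax":-0.035,"ay":0,"az":0},{"grip":10,"dx":0,"dy":0,"dz":0,"ax":0,"ay":0,"az":0},{"grip":10,"dx":0,"dy":-0.36,"dz":1.56,"ax":-0.035,"ay":0,"az":0},{"grip":10,"dx":0,"dy":0,"dz":0,"ax":0,"ay":0,"az":0},{"grip":10,"dx":0,"dy":-0.36,"dz":1.56,"ax":-0.035,"ay":0,"az":0},{"grip":10,"dx":0,"dy":0,"dz":0,"ax":0,"ay":0,"az":0},{"grip":10,"dx":0,"dy":0,"dz":0,"ax":0,"ay":0,"az":0}]' 70
python3 -m inch '[{"grip":10,"dx":0,"dy":-0.36,"dz":1.5,"ax":-0.035,"ay":0,"az":0},{"grip":10,"dx":0,"dy":0,"dz":0,"ax":0,"ay":0,"az":0},{"grip":10,"dx":0,"dy":0,"dz":0,"ax":0,"ay":0,"az":0}]' 70
python3 - <<'E'
from h import *
s=robot.read_state(); print(s["clock"],np.round(s["ft_force"],1),np.round(s["ft_torque"],2),np.round(s["eef_rot"],4))
f=robot.grab_frame("wrist"); cv2.imwrite("pics/w5.png",f["pixels"][:,:,::-1])
E
```

```text
clock: 12.65
ee_pos: [480.6, -287.1, 158.3]
eef_rot: [[-0.949, 0.314, -0.01], [0.314, 0.949, -0.034], [-0.001, -0.035, -0.999]]
ft_force: [-0.4, -0.5, 6.8]
opening: 0.28
gripper_force: 70.1
clock: 12.95
ee_pos: [480.6, -287.4, 157.0]
eef_rot: [[-0.95, 0.314, 0.001], [0.314, 0.95, -0.001], [-0.001, -0.0, -1.0]]
ft_force: [-0.6, 1.1, 7.9]
opening: 0.284
gripper_force: 70.2
12.95 [-0.6  1.1  7.9] [ 0.34 -0.06  0.02] [[-9.496e-01  3.136e-01  1.200e-03]
 [ 3.136e-01  9.496e-01 -9.000e-04]
 [-1.400e-03 -5.000e-04 -1.000e+00]]
```

View pics/w5.png

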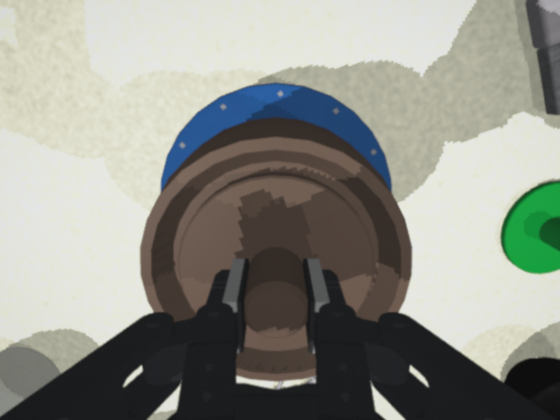

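Wrist view: the lid sits inside the mouth, concentric with the rim around (277,262). The moment shows the load is still mostly on the first edge, so I'll press slightly to seat the far side.

```bash
python3 -m inch '[{"grip":10,"dx":0,"dy":0,"dz":0.4,"ax":-0.008,"ay":0,"az":0},{"grip":10,"dx":0,"dy":0,"dz":0,"ax":0,"ay":0,"az":0},{"grip":10,"dx":0,"dy":0,"dz":0,"ax":0,"ay":0,"az":0}]' 70
python3 - <<'E'
from h import *
s=robot.read_state(); print(s["clock"],np.round(s["ft_force"],1),np.round(s["ft_torque"],2),np.round(s["eef_rot"],4))
E
```

```text
clock: 13.3
ee_pos: [480.6, -287.3, 157.0]
eef_rot: [[-0.95, 0.313, 0.004], [0.313, 0.95, 0.006], [-0.002, 0.007, -1.0]]
ft_force: [-2.4, 3.2, 12.2]
opening: 0.281
gripper_force: 70.7
13.3 [-2.4  3.2 12.2] [ 0.18  0.41 -0.04] [[-0.9497  0.3132  0.0038]
 [ 0.3132  0.9497  0.0062]
 [-0.0017  0.007  -1.    ]]
```

```bash
python3 -m inch '[{"grip":10,"dx":0,"dy":0,"dz":-0.2,"ax":0.004,"ay":0,"az":0},{"grip":10,"dx":0,"dy":0,"dz":0,"ax":0,"ay":0,"az":0},{"grip":30,"dx":0,"dy":0,"dz":0,"ax":0,"ay":0,"az":0},{"grip":36,"dx":0,"dy":0,"dz":0,"ax":0,"ay":0,"az":0},{"grip":44,"dx":0,"dy":0,"dz":0,"ax":0,"ay":0,"az":0},{"grip":44,"dx":0,"dy":0,"dz":0,"ax":0,"ay":0,"az":0},{"grip":44,"dx":0,"dy":0,"dz":0,"ax":0,"ay":0,"az":0}]' 40
python3 -m inch '[{"grip":44,"dx":0,"dy":0,"dz":-4,"ax":0,"ay":0,"az":0},{"grip":44,"dx":0,"dy":0,"dz":-10,"ax":0,"ay":0,"az":0},{"grip":44,"dx":0,"dy":0,"dz":-15,"ax":0,"ay":0,"az":0},{"grip":44,"dx":0,"dy":0,"dz":-20,"ax":0,"ay":0,"az":0},{"grip":44,"dx":0,"dy":0,"dz":-20,"ax":0,"ay":0,"az":0},{"grip":44,"dx":0,"dy":0,"dz":-20,"ax":0,"ay":0,"az":0},{"grip":44,"dx":0,"dy":0,"dz":-20,"ax":0,"ay":0,"az":0},{"grip":44,"dx":0,"dy":0,"dz":0,"ax":0,"ay":0,"az":0},{"grip":44,"dx":0,"dy":0,"dz":0,"ax":0,"ay":0,"az":0}]' 40
python3 - <<'E'
from meas import *
f=robot.grab_frame("wrist"); cv2.imwrite("pics/w6.png",f["pixels"][:,:,::-1])
p,c,ok=cloud(f); d=np.hypot(p[:,0]-479.5,p[:,1]+288)
k=ok&(d<43)&(d>22)&(abs(p[:,2]-154)<6); q=p[k]
x=np.linalg.lstsq(np.c_[q[:,:2]-[479.5,-288],np.ones(len(q))],q[:,2],rcond=None)[0]; print("disc top plane",x.round(4),len(q))
t=ok&(d<30)&(p[:,2]>178)&(p[:,2]<192); print("knob",circ(p[t]),p[t][:,2].mean())
E
```

```text
clock: 14.0
ee_pos: [480.1, -287.3, 155.8]
eef_rot: [[-0.95, 0.313, 0.001], [0.313, 0.95, 0.004], [0.0, 0.004, -1.0]]
ft_force: [-0.5, 0.7, -0.6]
opening: 0.512
gripper_force: 0.0
clock: 14.9
ee_pos: [480.0, -287.7, 265.1]
eef_rot: [[-0.95, 0.313, 0.002], [0.313, 0.95, 0.003], [-0.001, 0.004, -1.0]]
ft_force: [0.1, -0.8, 0.2]
opening: 0.514
gripper_force: 0.0
disc top plane [2.000000e-04 8.000000e-04 1.540972e+02] 7043
knob (array([ 479.6, -287.8]), 13.1, 1175) 185.4902669146584
```

View pics/w6.png

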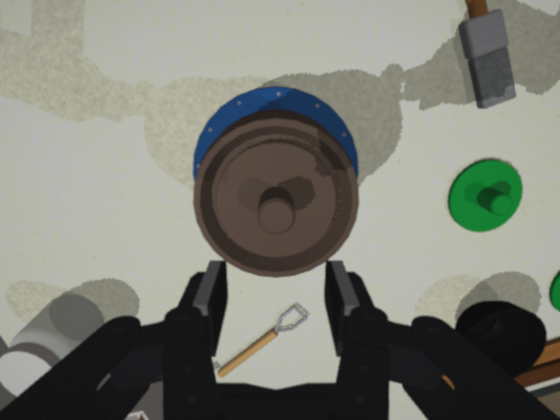

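The wrist view shows the lid centred in the jar mouth, knob at (277,213). The disc top is level at z 154.1 (ledge 146 + 8 mm thickness), and the gripper is clear.

```bash
python3 -c "
from station import robot
print(robot.job_done())"
```

```text
the job is handed in; nothing more can be done
None
```

The middle lid was tipped 20°, set low edge first and released flat and centred on the jar's ledge; the other two lids were not touched, and the job is handed in at about 15 s.

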